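# Tip the spacers through the funnel into the filling tube

## Task

Bring the funnel carrier up to the blue stand so that its yellow funnel sits centred under the tray's pouring lip, with the plate's front edge up to the stand's foot. Then tip the tray with its red-knobbed lever so that all six orange spacers run through the funnel into the clear tube, and put the tray back level. Leave the carrier standing upright on the bench, and leave the filter, bottle and rubber ring where they are.

Things in the scene. Friction and masses are not known exactly. Their poses are not given: they have to be found in the camera images.
- stand: Blue steel tipping stand, fixed. Origin on the bench under the middle of the tray's hinge axis, which runs along the stand's x, 180 mm up; the tray pours to the stand's +y. Foot 170 mm wide (x), 15 thick, from y = -143 to -8 mm. Two uprights at x = +-70 (10 thick), y = -55 to -20, with arms at hinge height reaching y = +18; top at 190 mm.
- pour_spot (a point): Point on the bench 50 mm in front (stand +y) of the hinge axis: the funnel's axis should stand here. Same axes as the stand. With the carrier square to the stand and its front edge 3 mm from the foot, the funnel axis is at this distance.
- tray (a joint): Tip angle of the aluminium tray: 0 = level (start, stop) to 1.2 rad (stop). Stiff hinge: stays where left; takes 3 to 6 N at the knob. Pushing the knob to stand +y tips it. Tray open-topped, 94 mm wide, 140 long (stand y = -125 to +15 when level), walls 34 high, open at the +y end.
- lever_knob (a point): Centre of the red ball knob (28 mm diameter) on the tray's lever, a 10 mm rod rigid with the tray, in the plane x = -108 of the stand, on its robot side. The knob is 100 mm from the hinge axis; at tip angle q it is at stand y = 100 sin(q - 0.6), z = 180 + 100 cos(q - 0.6) mm, so it leans back when level.
- lip (a point): Middle of the tray's open pouring lip on its floor: 15 mm in front of the hinge axis, 180 mm up when level.
- carrier: Loose funnel carrier, 0.9 kg, one piece: aluminium plate 110 (x) by 215 (y) by 12 mm, a clear tube (inner diameter 56, outer 62; floor 15 and mouth 85 mm up), a yellow funnel on it (85 to 140 mm up, mouth 150 mm outside diameter) and a handle. Origin on the plate's underside on the tube's axis; the plate reaches from y = -55 (front edge) to y = +160.
- handle (a point): Grip point of the carrier's black handle, 115 mm from the tube axis along the carrier's +y and 140 mm up. The handle is an upright flat bar 14 mm thick (carrier x), 70 mm long (carrier y), from 115 to 150 mm up, on two steel posts.
- funnel_mouth (a point): Centre of the funnel's open mouth, on the tube's axis, 140 mm above the plate's underside.
- filter: Bystander: standing blue pleated filter with black end rings, 116 mm diameter, 140 mm tall; origin at the underside centre.
- bottle: Bystander: grey dispensing bottle, 52 mm diameter, 150 mm tall; origin at the underside centre.
- end_ring: Bystander: flat black rubber end ring, 120 mm outside diameter, 18 mm high; origin at the underside centre.
- spacer0: Orange slippery nylon spacer, a chunky cylinder 20 mm diameter, 18 mm long, 15 g, with black-looking bore; one of six standing on the tray. Origin at its centre, z along its axis.
- spacer1: Orange slippery nylon spacer, a chunky cylinder 20 mm diameter, 18 mm long, 15 g, with black-looking bore; one of six standing on the tray. Origin at its centre, z along its axis.
- spacer2: Orange slippery nylon spacer, a chunky cylinder 20 mm diameter, 18 mm long, 15 g, with black-looking bore; one of six standing on the tray. Origin at its centre, z along its axis.
- spacer3: Orange slippery nylon spacer, a chunky cylinder 20 mm diameter, 18 mm long, 15 g, with black-looking bore; one of six standing on the tray. Origin at its centre, z along its axis.
- spacer4: Orange slippery nylon spacer, a chunky cylinder 20 mm diameter, 18 mm long, 15 g, with black-looking bore; one of six standing on the tray. Origin at its centre, z along its axis.
- spacer5: Orange slippery nylon spacer, a chunky cylinder 20 mm diameter, 18 mm long, 15 g, with black-looking bore; one of six standing on the tray. Origin at its centre, z along its axis.

How it is judged:
By the outcome, as a careful person would: the job done as asked, in the order asked, and still so for the second after the job is handed in, with the robot touching nothing.
It also fails if it takes over 61 s, if anything falls off the work surface, if the arm or the gripper's body presses on something with over 40 N, if the wrist force passes 120 N, or if a joint passes its speed limit or range.

## Robot

A 6-joint arm with a two-finger parallel gripper is mounted at the origin on the work surface. World frame = base frame: x ahead of the robot, y to its left, z up, the work surface at z = 0. Lengths are in mm, angles in degrees, forces in N, time in s.
With the tool pointing down it reaches from about 350 to 850 mm from the base axis. Payload 8.1 kg.
Tool frame: the origin (TCP) lies midway between the tips of the shut fingers; the grasp point (between the pads) lies 19 mm behind it; z points along the fingers, y is the direction in which the jaws open and shut (so a half turn about z gives the same grasp; the last joint's range is limited). The gripper opens to 85 mm and grips with 20 to 120 N. Pads are 22 mm wide; open, the fingers measure 114 mm over their backs; the gripper's body (76 mm by 85 mm) begins 54 mm behind the grasp point. The pads swing forward as they close: fully open they stand 13 mm farther back than shut.
Start: joints at [-73.018, 7.471, 85.268, -0, 87.261, -4.893], TCP at [223.575, -556.794, 231.292] pointing down, gripper open.
Joint ranges: [-169.43, 169.43], [-51.17, 129.36], [1.28, 143.12], [-76.62, 256.62], [0, 156.53], [-152.29, 152.29]. Speed limits (degrees/s): [136.94, 136.94, 159.86, 180, 180, 180].

## Interface

Orientations are given as [roll, pitch, yaw] about the fixed x, y, z axes, in that order (R = Rz(yaw) Ry(pitch) Rx(roll)).
In Python, from bench import telemetry, snapshot, camera_params, job gives the robot as it stands. The module is installed in compiled form; this text tells all that it offers.
- The arm moves only by the shell command python3 -m jog 'ROWS' [FORCE]. ROWS is JSON, a list that holds one entry, the list of rows, each a list of 7 numbers: the shift along the tool's x, y, z in units of 50 mm (1.0 is 50 mm), then the turn, a rotation vector about the tool's x, y, z in units of 2 pi rad (1.0 is 2 pi rad), then the opening, from 0 (shut) to 1 (fully open). In form: [[[dx, dy, dz, rx, ry, rz, claw], ...]]. A call has 1 to 12 rows; each row shifts and turns the commanded pose from where the row before left it, along the tool's axes as they then stand; what a row does not reach is not made up. A row lasts 1/8 s, in which the tool goes at most 62.5 mm and 10.7 degrees, less where a joint would pass 70% of its speed; a pose out of reach is approached as far as the arm can. A call with a number of a shift or a turn outside -1 to 1 is refused whole. A call with a gripper value outside its range is refused whole. The fingers move at their own pace and stop on an object; FORCE is the grip in N (left out, the last holds). Time passes only in rows, so rows that do not move let the fingers close. It gives the time, the measured TCP pose, the force and the opening at its end, in the units of the state.
- telemetry.sense(): the state, without advancing time (a new reading comes with each control period).
- snapshot(name): name is "scene" or "top"; returns (picture, depth): 480x640x3 uint8, red, green, blue; 480x640 float32, mm along the optical axis (not along the pixel's ray), 0 where there is no reading.
- camera_params(name): a dict with "K" (3x3 intrinsics, pixels), "extrinsics" (4x4, takes a point from camera to world coordinates). Camera axes: x right, y down, z forward; pixel columns grow to the right and rows downward; lengths in mm; the calibration is good to about 2 mm. A picture is of the moment at which its call begins. camera_params takes no time and is no camera call.
- job.hand_in(): hands the job in, once; it reports no verdict.
The state is a dict: "time": time; "joint_pos": joint angles; "qd": joint speeds; "joint_efforts": joint torques, N m; "tool_pos": TCP position; "tcp_rot": TCP orientation; "ft_force": force on the tool from outside, world axes, zero at the start; "wrist_torque": the same for the moment, N m; "finger_gap": finger opening in mm.
Only numpy, scipy, OpenCV 4.12 (cv2) and the standard library are available. Lean on these libraries where they do the work, as an engineer would, in place of code of your own. Each camera call takes 0.05 s, during which the arm holds its last target. There are 200 camera calls.

## Working session

There is one attempt and no reset: what is moved stays moved. The work goes in short steps, Python scripts to look and compute and a shell command to move; the robot and the scene stay as the last step left them, time stands still between calls to the robot, and variables do not carry over. Pictures are saved under pics/ and viewed, about 8 in all and at most 12, crops included, and the job is handed in when it is done.

```bash
mkdir -p pics; cat > h.py <<'E'
import numpy as np, cv2
from bench import telemetry, snapshot, camera_params
def grab(n,tag):
    im,d=snapshot(n); cv2.imwrite(f'pics/{tag}.png',im[:,:,::-1]); np.savez(f'pics/{tag}.npz',im=im,d=d); return im,d
def world(n,d):
    c=camera_params(n);K=np.array(c['K']);T=np.array(c['extrinsics'])
    v,u=np.mgrid[0:480,0:640]
    P=np.stack([(u-K[0,2])/K[0,0]*d,(v-K[1,2])/K[1,1]*d,d],-1)
    return P@T[:3,:3].T+T[:3,3]
E
python3 - <<'E'
from h import *
for n in('scene','top'):
    grab(n,n+'0'); print(n,np.round(camera_params(n)['extrinsics'],2).tolist(),np.array(camera_params(n)['K'])[0])
print(telemetry.sense())
E
```

```text
scene [[0.81, 0.52, -0.28, 783.37], [0.59, -0.7, 0.4, -438.44], [0.01, -0.49, -0.87, 1087.17], [0.0, 0.0, 0.0, 1.0]] [457.9517109    0.         318.61698481]
top [[0.03, -0.99, 0.17, 276.07], [-1.0, -0.03, -0.02, 12.16], [0.03, -0.17, -0.99, 1583.74], [0.0, 0.0, 0.0, 1.0]] [623.69943983   0.         326.36963229]
{'time': 0.1, 'joint_pos': array([-7.30167668e+01,  7.51238187e+00,  8.53235453e+01,  1.42356788e-03,
        8.72623404e+01, -4.89226954e+00]), 'qd': array([ 0.03294416, -0.18822128, -0.13936562, -0.01292245, -0.01964482,
       -0.03306378]), 'joint_efforts': array([ 2.22264345e-03, -5.70951319e+01, -5.01942301e+01, -1.93187097e-04,
        8.13948456e-03, -4.43319902e-05]), 'tool_pos': array([ 223.44380711, -556.29910254,  230.32780538]), 'tcp_rot': array([-1.79902212e+02, -9.79713982e-03,  2.18754252e+01]), 'ft_force': array([-0.21600082, -0.27814838,  0.56731477]), 'wrist_torque': array([-0.01608023, -0.03683979,  0.00644734]), 'finger_gap': 85.69734992438386}
```

View pics/scene0.png

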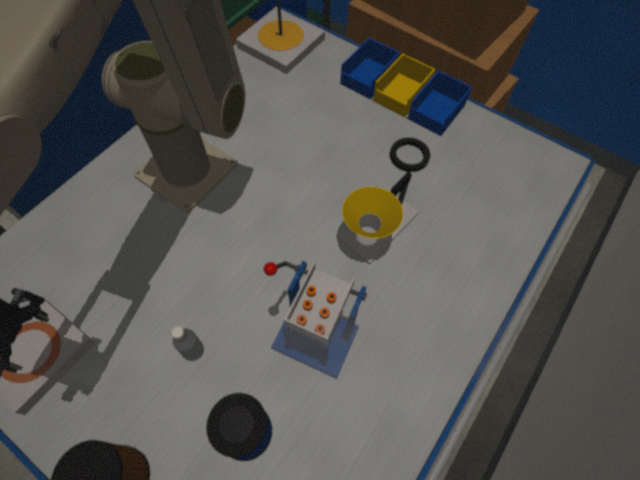

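View pics/top0.png

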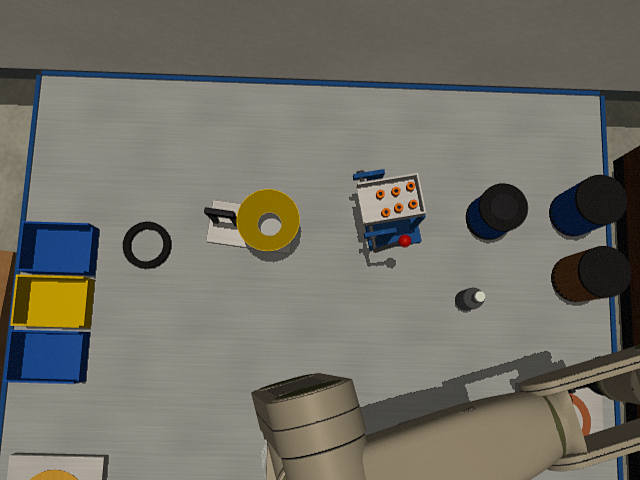

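Both views show the same layout. In the top view the funnel is at (268,220), the handle at (220,213), the stand and tray at (392,200), the knob at (405,240), the ring at (147,245), the filter at (500,208) and the bottle at (472,298). The tray pours to image left, which is about world +y.

```bash
cat > m.py <<'E'
from h import *
import sys
def hsv(im): return cv2.cvtColor(im,cv2.COLOR_RGB2HSV).astype(int)
def measure(tag,cam='top'):
    z=np.load(f'pics/{tag}.npz'); im,d=z['im'],z['d']; W=world(cam,d); H=hsv(im); h,s,v=H[...,0],H[...,1],H[...,2]
    X,Y,Z=W[...,0],W[...,1],W[...,2]; ok=(d>0)&(X>350)&(X<850)&(abs(Y)<400)
    out={}
    # funnel rim: outer ellipse of yellow, rays cast on z=140
    m=ok&(h>20)&(h<35)&(s>120)&(Z>60)
    c=max(cv2.findContours(m.astype(np.uint8),cv2.RETR_EXTERNAL,cv2.CHAIN_APPROX_NONE)[0],key=cv2.contourArea)[:,0]
    C=camera_params(cam);K=np.array(C['K']);T=np.array(C['extrinsics'])
    def cast(p,zz):
        r=np.c_[(p[:,0]-K[0,2])/K[0,0],(p[:,1]-K[1,2])/K[1,1],np.ones(len(p))]@T[:3,:3].T
        return T[:3,3]+r*((zz-T[2,3])/r[:,2])[:,None]
    q=cast(cv2.convexHull(c)[:,0].astype(float),140)[:,:2]
    (cx,cy),r=cv2.minEnclosingCircle(q.astype(np.float32)); out['funnel']=(cx,cy,r)
    f=np.array([cx,cy])
    m=ok&(v<70)&(Z>135)&(Z<165)&(np.hypot(X-cx,Y-cy)<190)&(s<150)
    p=W[m][:,:2]; out['handle']=(*p.mean(0),len(p)) if len(p) else None
    if len(p): u=p.mean(0)-f; out['carr_yaw_handle']=(np.degrees(np.arctan2(-u[0],u[1])),np.hypot(*u))
    if len(p): out['handle_rect']=cv2.minAreaRect(p.astype(np.float32))
    m=ok&(s<60)&(Z>6)&(Z<20)&(np.hypot(X-cx,Y-cy)<190)
    p=W[m][:,:2]; 
    if len(p)>4: out['plate_rect']=(cv2.minAreaRect(p.astype(np.float32)),len(p),p.min(0),p.max(0))
    m=ok&((h<5)|(h>175))&(s>150)&(v>70)&(Z>120)
    n,l,st,ce=cv2.connectedComponentsWithStats(m.astype(np.uint8)); 
    if n>1: 
        i=1+np.argmax(st[1:,4]); out['knob']=(W[l==i].mean(0),W[l==i][:,2].max(),cast(ce[i:i+1],262)[0])
    m=ok&(h>100)&(h<125)&(s>120)&(Y<0-0)&(Z>150)&(Z<205)
    n,l,st,ce=cv2.connectedComponentsWithStats(m.astype(np.uint8))
    out['blueTop']=[(W[l==i].mean(0),W[l==i].min(0),W[l==i].max(0),st[i,4]) for i in range(1,n) if st[i,4]>15]
    m=ok&(h>100)&(h<125)&(s>120)&(Z>8)&(Z<25)
    n,l,st,ce=cv2.connectedComponentsWithStats(m.astype(np.uint8))
    out['foot']=[(W[l==i].mean(0),cv2.minAreaRect(W[l==i][:,:2].astype(np.float32)),st[i,4]) for i in range(1,n) if st[i,4]>40]
    m=ok&(h>4)&(h<18)&(s>150)&(Z>150)
    n,l,st,ce=cv2.connectedComponentsWithStats(m.astype(np.uint8))
    out['spacers']=[np.round(W[l==i].mean(0)) for i in range(1,n) if st[i,4]>8]
    m=ok&(s<60)&(v>90)&(Z>195)&(Z<225)
    p=W[m][:,:2]
    if len(p)>4: out['traytop']=(cv2.minAreaRect(p.astype(np.float32)),len(p))
    return out
if __name__=='__main__':
    np.set_printoptions(precision=1,suppress=True)
    for a in sys.argv[1:]:
        for k,v in measure(a,'top' if 'top' in a else 'scene').items(): print(a,k,v)
E
python3 m.py top0 scene0
```

```text
top0 funnel (552.5784912109375, 119.43924713134766, 74.51089477539062)
top0 handle (np.float64(564.2461303633855), np.float64(232.3527711224198), 192)
top0 carr_yaw_handle (np.float64(-5.899579026840071), np.float64(113.5147466344094))
top0 handle_rect ((564.78857421875, 232.79837036132812), (69.64364624023438, 15.335285186767578), 83.5997543334961)
top0 plate_rect (((551.6044311523438, 119.43331909179688), (375.877197265625, 374.3025817871094), 78.27299499511719), 2431, array([364.5, -67.9]), array([742.2, 307.3]))
top0 knob (array([ 490.4, -183.7,  273.8]), np.float64(283.258470084161), array([ 492.3, -185.5,  262. ]))
top0 blueTop [(array([ 656.9, -114.8,  186.1]), array([ 645.2, -148.2,  150.3]), array([667.1, -76.4, 198.6]), np.int32(207)), (array([ 563.2, -238.4,  168.8]), array([ 559.8, -243.6,  150. ]), array([ 567.7, -233.4,  182.6]), np.int32(19)), (array([ 520.4, -143. ,  186.7]), array([ 509.1, -177.4,  152.5]), array([ 532.4, -103.9,  198.3]), np.int32(193))]
top0 foot [(array([ 560.7, -211. ,   16.5]), ((551.3779296875, -201.97076416015625), (64.53304290771484, 115.1937
[... 891 characters left out ...]
285.2]))
scene0 knob (array([ 494.1, -187. ,  270.7]), np.float64(277.6174280066808), array([ 491. , -184.4,  262. ]))
scene0 blueTop [(array([ 523.8, -146.7,  182. ]), array([ 512.4, -175.8,  150. ]), array([ 532.1, -106.6,  192.4]), np.int32(189)), (array([ 657.4, -109. ,  188.4]), array([ 648.8, -143. ,  181.6]), array([666.3, -76.5, 193.4]), np.int32(100))]
scene0 foot []
scene0 spacers [array([ 568., -153.,  195.]), array([ 610., -140.,  195.]), array([ 580., -182.,  196.]), array([ 618., -175.,  196.]), array([ 589., -215.,  197.]), array([ 631., -209.,  197.])]
scene0 traytop (((564.5499267578125, -167.78582763671875), (158.63580322265625, 140.57876586914062), 11.53558349609375), 513)
```

```bash
python3 -m jog '[[[0,0,-0.35,0,0,-0.0285,1],[0,0,-0.35,0,0,-0.0285,1],[0,0,-0.35,0,0,-0.0285,1],[0,0,-0.35,0,0,-0.0285,1],[0,0,-0.35,0,0,-0.0285,1],[0,0,-0.35,0,0,-0.0285,1],[0.5,0.15,0,0,0,0,1],[0.9,0.29,0,0,0,0,1],[0.9,0.29,0,0,0,0,1],[0.9,0.29,0,0,0,0,1],[0.9,0.29,0,0,0,0,1],[0.9,0.29,0,0,0,0,1]]]' 60
python3 -m jog '[[[0.9,0.29,0,0,0,0,1],[0.9,0.29,0,0,0,0,1],[0.9,0.29,0,0,0,0,1],[0.9,0.29,0,0,0,0,1],[0.9,0.29,0,0,0,0,1],[0.9,0.29,0,0,0,0,1],[0.9,0.29,0,0,0,0,1],[0.9,0.29,0,0,0,0,1],[0.9,0.29,0,0,0,0,1],[0.9,0.29,0,0,0,0,1],[0.9,0.29,0,0,0,0,1],[0.5,0.15,0,0,0,0,1]]]'
```

```text
time: 1.6
tool_pos: [331.9, -316.0, 335.9]
tcp_rot: [-180.0, -0.0, 83.4]
ft_force: [1.3, 0.4, 0.3]
finger_gap: 85.5
time: 3.1
tool_pos: [557.1, 182.1, 335.2]
tcp_rot: [-179.9, 0.0, 83.5]
ft_force: [1.0, -0.0, 0.1]
finger_gap: 85.2
```

```bash
python3 -m jog '[[[0,0,0,0,0,0,0.7],[0,0,0,0,0,0,0.7],[0,0,0,0,0,0,0.7]]]'
```

```text
time: 3.48
tool_pos: [556.8, 179.0, 336.4]
tcp_rot: [180.0, 0.0, 83.4]
ft_force: [-0.3, 0.6, -0.4]
finger_gap: 59.9
```

```bash
python3 -m jog '[[[0.54,0.02,0,0,0,0,0.7],[0.54,0.02,0,0,0,0,0.7],[0,0,0.8,0,0,0,0.7],[0,0,0.8,0,0,0,0.7],[0,0,0.8,0,0,0,0.7],[0,0,0.6,0,0,0,0.7],[0,0,0.4,0,0,0,0.7],[0,0,0.25,0,0,0,0.7],[0,0,0,0,0,0,0.7],[0,0,0,0,0,0,0.7]]]'
python3 - <<'E'
from h import *
im,d=grab('scene','s1'); im2,d2=grab('top','t1')
a=cv2.resize(im[120:300,280:480],None,fx=2.5,fy=2.5); b=cv2.resize(im2[130:310,140:340],None,fx=2.5,fy=2.5) if 0 else None
cv2.imwrite('pics/c1.png',a[:,:,::-1])
E
```

```text
time: 4.72
tool_pos: [566.0, 233.6, 155.3]
tcp_rot: [179.9, -0.1, 83.4]
ft_force: [0.1, 0.2, -0.2]
finger_gap: 59.9
```

View pics/c1.png

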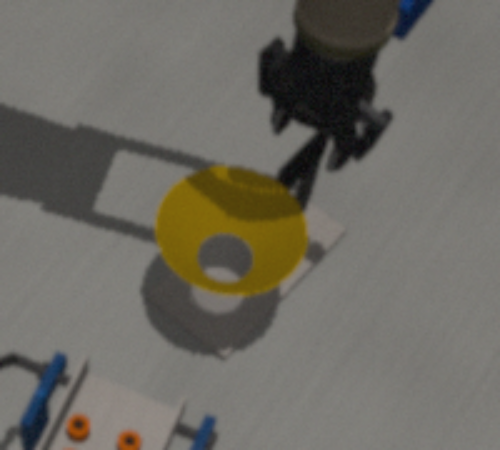

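The crop shows the fingers straddling the handle at about (325,145), clear of the funnel. I'll lower 33 mm more and close.

```bash
python3 -m jog '[[[0,0,0.34,0,0,0,0.7],[0,0,0.34,0,0,0,0.7],[0,0,0,0,0,0,0.7],[0,0,0,0,0,0,0],[0,0,0,0,0,0,0],[0,0,0,0,0,0,0],[0,0,0,0,0,0,0],[0,0,0,0,0,0,0],[0,0,0,0,0,0,0]]]' 60
```

```text
time: 5.95
tool_pos: [565.3, 233.6, 120.4]
tcp_rot: [180.0, -0.0, 83.4]
ft_force: [-3.4, 1.0, 4.5]
finger_gap: 13.0
```

```bash
python3 -m jog '[[[0,0,0,0,0,-0.0085,0],[0,0,0,0,0,-0.0085,0],[0,0,0,0,0,-0.0085,0],[0,0,0,0,0,-0.0085,0],[0,0,0,0,0,-0.0085,0],[0,0,0,0,0,-0.0085,0],[-0.15,-0.05,0,0,0,0,0],[-0.25,-0.08,0,0,0,0,0],[-0.25,-0.08,0,0,0,0,0],[-0.25,-0.08,0,0,0,0,0],[-0.25,-0.08,0,0,0,0,0],[-0.25,-0.08,0,0,0,0,0]]]'
python3 -m jog '[[[-0.25,-0.08,0,0,0,0,0],[-0.25,-0.08,0,0,0,0,0],[-0.25,-0.08,0,0,0,0,0],[-0.25,-0.08,0,0,0,0,0],[-0.25,-0.08,0,0,0,0,0],[-0.25,-0.08,0,0,0,0,0],[-0.15,-0.06,0,0,0,0,0],[0,0,0,0,0,0,0],[0,0,0,0,0,0,0]]]'
python3 - <<'E'
from h import *
im,d=grab('scene','scene2'); im2,d2=grab('top','top2')
a=cv2.resize(im[180:400,240:400],None,fx=2.5,fy=2.5); b=cv2.resize(im2[150:290,200:440],None,fx=2,fy=2)
cv2.imwrite('pics/c2.png',np.hstack([a,cv2.resize(im2[150:370,290:410]*1,None,fx=2.5,fy=2.5)])[:,:,::-1]); 
E
python3 m.py top2 scene2 | grep -v -e spacers -e plate -e 'handle '
```

```text
time: 7.45
tool_pos: [558.0, 160.4, 120.3]
tcp_rot: [179.9, -0.1, 101.7]
ft_force: [0.4, 5.5, 3.3]
finger_gap: 13.0
time: 8.57
tool_pos: [548.3, 73.0, 120.3]
tcp_rot: [180.0, 0.1, 101.7]
ft_force: [-0.8, -2.7, 6.2]
finger_gap: 13.4
top2 funnel (571.874755859375, -39.84183883666992, 74.31927490234375)
top2 handle_rect ((568.8507690429688, -25.722274780273438), (139.94883728027344, 270.0313720703125), 9.573430061340332)
top2 knob (array([ 490.4, -183.7,  274.1]), np.float64(284.32861334865197), array([ 492.4, -185.6,  262. ]))
top2 blueTop [(array([ 657. , -114.8,  185.5]), array([ 645.8, -148. ,  150.9]), array([669.5, -76.6, 200. ]), np.int32(208)), (array([ 563.2, -239.1,  167.6]), array([ 560.9, -244.5,  152.9]), array([ 566.8, -233.8,  181.1]), np.int32(19)), (array([ 520.4, -143.3,  185.9]), array([ 509.2, -177. ,  150.6]), array([ 532.5, -104.1,  201.5]), np.int32(198))]
top2 foot [(array([ 559.7, -209.8,   16.1]), ((551.2640380859375, -201.7915496826172), (64.21754455566406, 115.9923095703125), 12.019255638122559), np.int32(589))]
top2 traytop (((564.61376953125, -169.84274291992188), (161.186279296875, 139.40127563476562), 11.3441743850708), 316)
scene2 funnel (571.588134765625, -39.27600860595703, 75.08036804199219)
scene2 handle_rect ((572.3344116210938, -36.25079345703125), (149.22592163085938, 256.87518310546875), 10.817490577697754)
scene2 knob (array([ 494.2, -187. ,  270.9]), np.float64(277.0937876470134), array([ 491. , -184.3,  262. ]))
scene2 blueTop [(array([ 523.8, -146.6,  182. ]), array([ 512.7, -176. ,  150.4]), array([ 532.8, -106.8,  192.1]), np.int32(186)), (array([ 657.4, -109.6,  188.8]), array([ 649.6, -144.3,  182.8]), array([665.9, -80.1, 193.4]), np.int32(103))]
scene2 foot []
scene2 traytop (((550.1581420898438, -77.20310974121094), (161.99566650390625, 324.3193054199219), 9.35820198059082), 507)
```

View pics/c2.png

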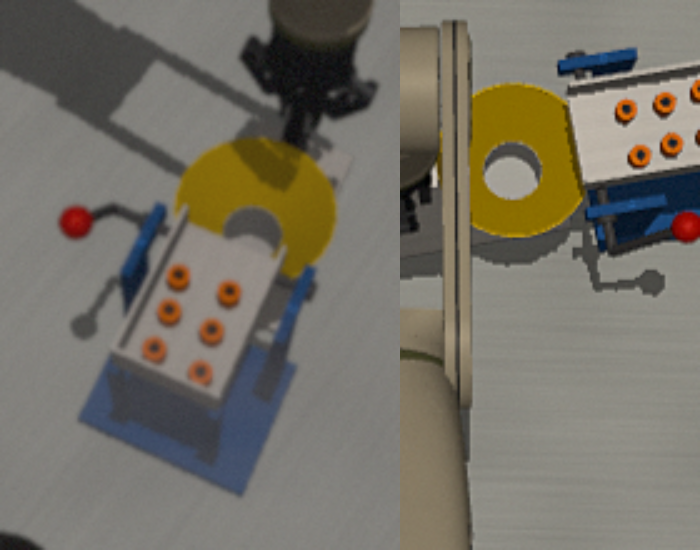

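The left (scene) half shows the carrier square to the stand with the funnel short of it. The foot's back corners are at about scene pixels (336,378) and (272,348). Next I pin the stand origin from these corners and the arm tops.

```bash
python3 - <<'E'
from h import *; from m import hsv
np.set_printoptions(precision=1,suppress=True)
def cast(cam,p,z):
    C=camera_params(cam);K=np.array(C['K']);T=np.array(C['extrinsics']);p=np.asarray(p,float)
    r=np.c_[(p[:,0]-K[0,2])/K[0,0],(p[:,1]-K[1,2])/K[1,1],np.ones(len(p))]@T[:3,:3].T
    return (T[:3,3]+r*((z-T[2,3])/r[:,2])[:,None])[:,:2]
# foot back edge in scene: blue low pixels -> fit the outline lines
z=np.load('pics/scene2.npz');H=hsv(z['im']);W=world('scene',z['d'])
m=((H[...,0]>100)&(H[...,0]<125)&(H[...,1]>90)); m[:, :260]=0; m[:,375:]=0; m[:270]=0; m[392:]=0
c=max(cv2.findContours(m.astype(np.uint8),1,1)[0],key=cv2.contourArea); h=cv2.convexHull(c)
print('hull px',cv2.approxPolyDP(h,2,True)[:,0].tolist())
P=cast('scene',cv2.approxPolyDP(h,2,True)[:,0],15); print(P)
for cam,tag in(('top','top2'),('scene','scene2')):
    z=np.load(f'pics/{tag}.npz');H=hsv(z['im']);W=world(cam,z['d'])
    m=(H[...,0]>100)&(H[...,0]<125)&(H[...,1]>110)&(W[...,2]>181)&(W[...,2]<205)&(W[...,0]>480)&(W[...,0]<700)&(W[...,1]<-60)&(W[...,1]>-200)
    n,l,st,ce=cv2.connectedComponentsWithStats(m.astype(np.uint8))
    for i in range(1,n):
        if st[i,4]>40:
            v,u=np.nonzero(l==i); q=cast(cam,np.c_[u,v],190); print(cam,cv2.minAreaRect(q.astype(np.float32)),st[i,4])
E
```

```text
hull px [[349, 344], [335, 376], [327, 371], [330, 345], [337, 342]]
[[ 676.8 -150.5]
 [ 692.3 -230.3]
 [ 671.1 -232. ]
 [ 641.9 -179. ]
 [ 651.2 -163.4]]
top ((657.4944458007812, -112.13211059570312), (12.703789710998535, 74.01428985595703), 9.690299987792969) 157
top ((520.822265625, -140.15452575683594), (11.800350189208984, 74.46924591064453), 10.894932746887207) 160
scene ((522.2680053710938, -141.89657592773438), (10.791199684143066, 71.11853790283203), 12.324589729309082) 138
scene ((657.8068237304688, -112.3294906616211), (9.268357276916504, 66.34512329101562), 11.350440979003906) 118
```

```bash
python3 -m jog '[[[-0.08,0,0,0,0,0,0],[-0.08,0,0,0,0,0,0],[-0.08,0,0,0,0,0,0],[-0.08,0,0,0,0,0,0],[-0.07,-0.01,0,0,0,0,0],[0,0,0,0,0,0,0],[0,0,0,0,0,0,0]]]'
```

```text
time: 9.55
tool_pos: [551.7, 55.3, 120.3]
tcp_rot: [179.9, -0.0, 101.8]
ft_force: [-0.9, 3.9, 6.4]
finger_gap: 13.1
```

```bash
python3 -m jog '[[[-0.03,0,0,0,0,0,0],[-0.03,0,0,0,0,0,0],[0,0,0,0,0,0,0],[0,0,0,0,0,0,0]]]'; python3 -c "
from h import *
im,d=grab('top','top3');im,d=grab('scene','scene3')"; python3 m.py top3 scene3 | grep funnel
```

```text
time: 10.05
tool_pos: [552.2, 52.8, 120.3]
tcp_rot: [179.9, -0.1, 101.8]
ft_force: [-1.8, 5.1, 6.4]
finger_gap: 13.2
top3 funnel (575.78955078125, -59.448238372802734, 74.51615142822266)
scene3 funnel (573.62255859375, -56.704254150390625, 73.82926940917969)
```

```bash
python3 -m jog '[[[0,0,0,0,0,0,0.5],[0,0,0,0,0,0,0.5],[0,0,0,0,0,0,0.5],[0,0,-0.2,0,0,0,0.5],[0,0,-0.4,0,0,0,0.5],[0,0,-0.8,0,0,0,0.5],[0,0,-0.9,0,0,0,0.5],[0,0,-0.9,0,0,0,0.5],[0,0,-0.8,0,0,0,0.5],[0,0,-0.3,0,0,0,0.5]]]' 40
python3 -m jog '[[[-0.5,-0.25,0,0,0,0,0.53],[-0.9,-0.45,0,0,0,0,0.53],[-0.9,-0.45,0,0,0,0,0.53],[-0.9,-0.45,0,0,0,0,0.53],[-0.7,-0.35,0,0,0,0,0.53],[-0.5,-0.2,0,0,0,0,0.53],[0,0,0,0,0,0.025,0.53],[0,0,0,0,0,0.025,0.53],[0,0,0,0,0,0.025,0.53],[0,0,0,0,0,0.025,0.53],[0,0,0,0,0,0.025,0.53],[0,0,0,0,0,0.025,0.53]]]'
python3 -m jog '[[[0,0,0,0,0,0.025,0.53],[0,0,0,0,0,0.025,0.53],[0,0,0,0,0,0.025,0.53],[0,0,0,0,0,0.025,0.53],[0,0,0,0,0,0,0.53],[0,0,0,0,0,0,0.53],[0,0,0,0,0,0,0.53]]]'
python3 -c "
from h import *
im,d=grab('top','top4');im,d=grab('scene','scene4')"; python3 m.py top4 scene4 | grep funnel
```

```text
time: 11.4
tool_pos: [553.1, 51.8, 339.9]
tcp_rot: [179.6, 0.1, 101.8]
ft_force: [-1.0, 0.3, 0.0]
finger_gap: 43.3
time: 12.9
tool_pos: [491.4, -185.4, 334.4]
tcp_rot: [-179.9, 0.0, 47.5]
ft_force: [1.0, -0.4, -0.7]
finger_gap: 45.6
time: 13.78
tool_pos: [491.7, -185.5, 334.7]
tcp_rot: [-180.0, 0.0, 11.9]
ft_force: [-1.2, -0.4, -0.2]
finger_gap: 45.2
top4 funnel (575.973388671875, -60.018280029296875, 74.45641326904297)
scene4 funnel (573.3871459960938, -55.98088455200195, 73.99447631835938)
```

```bash
python3 -m jog '[[[0,0,0.6,0,0,0,0.53],[0,0,0.6,0,0,0,0.53],[0,0,0.35,0,0,0,0.53],[0,0,0.17,0,0,0,0.53],[0,0,0,0,0,0,0.53],[0,0,0,0,0,0,0.53]]]'
python3 - <<'E'
from h import *
z=np.load('pics/top4.npz');W=world('top',z['d']);v=z['im'].max(-1)
m=(v<70)&(W[...,2]>138)&(W[...,2]<162)&(abs(W[...,0]-552)<50)&(W[...,1]>5)&(W[...,1]<100)
p=W[m][:,:2].astype(np.float32);print(len(p),p.mean(0),cv2.minAreaRect(p))
im,d=grab('scene','scene5'); im2,d2=grab('top','top5')
cv2.imwrite('pics/c5.png',np.hstack([cv2.resize(im[190:400,230:390],None,fx=2.5,fy=2.5),cv2.resize(im2[130:340,280:440],None,fx=2.5,fy=2.5)])[:,:,::-1])
E
```

```text
time: 14.62
tool_pos: [492.3, -185.8, 250.1]
tcp_rot: [179.9, -0.1, 11.8]
ft_force: [-0.3, 0.4, -0.0]
finger_gap: 45.3
195 [550.8929    52.739033] ((551.52685546875, 52.828338623046875), (14.762097358703613, 68.36651611328125), 11.636066436767578)
```

View pics/c5.png

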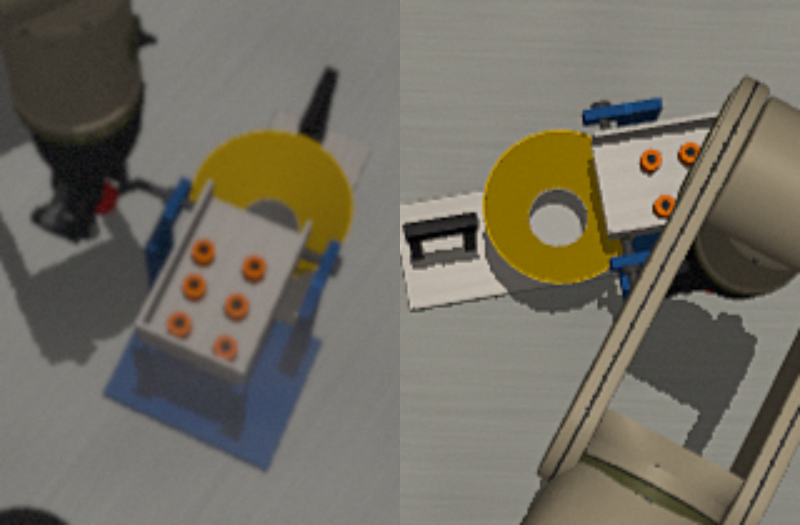

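Left half: the knob at (105,198) sits between the fingers. Right half: the carrier is square to the stand, with the handle bar at (551.5,52.8) as planned and the funnel under the lip. Now tipping to about 0.6 rad, half a row's step at a time.

```bash
python3 -m jog '[[[0,-0.1,0,0,0,0,0.53],[0,-0.1,0,0,0,0,0.53],[0,-0.17,-0.1,0,0,0,0.53],[0,-0.09,-0.043,0,0,0,0.53],[0,-0.09,-0.043,0,0,0,0.53],[0,-0.093,-0.034,0,0,0,0.53],[0,-0.093,-0.034,0,0,0,0.53],[0,-0.097,-0.025,0,0,0,0.53],[0,-0.097,-0.025,0,0,0,0.53],[0,-0.1,-0.015,0,0,0,0.53],[0,-0.1,-0.015,0,0,0,0.53],[0,-0.1,-0.01,0,0,0,0.53]]]'
python3 -m jog '[[[0,-0.1,0,0,0,0,0.53],[0,0,0,0,0,0,0.53],[0,0,0,0,0,0,0.53]]]'
```

```text
time: 16.23
tool_pos: [480.0, -126.4, 267.8]
tcp_rot: [179.8, -0.2, 11.8]
ft_force: [0.6, -6.0, 4.4]
finger_gap: 45.3
time: 16.6
tool_pos: [478.5, -120.8, 266.6]
tcp_rot: [179.9, -0.1, 11.8]
ft_force: [1.4, -5.0, 4.0]
finger_gap: 45.4
```

```bash
python3 - <<'E'
from h import *
im,d=grab('scene','scene6'); im2,d2=grab('top','top6')
cv2.imwrite('pics/c6.png',np.hstack([cv2.resize(im[190:400,230:390],None,fx=2.5,fy=2.5),cv2.resize(im2[130:340,280:440],None,fx=2.5,fy=2.5)])[:,:,::-1])
E
```

```text
(no output)
```

View pics/c6.png

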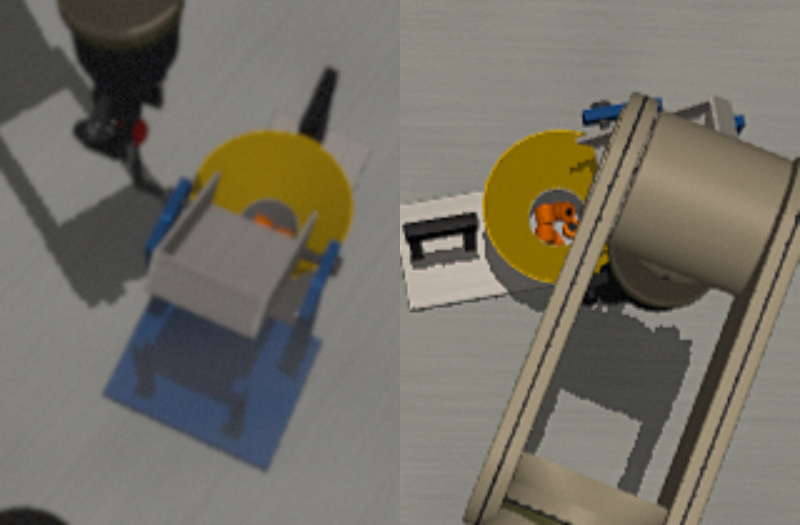

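The tray floor shows no spacers, and orange pieces are visible in the funnel throat at about (558,220) in the right half. I'll tip a further 0.3 rad to be sure, then bring the tray back.

```bash
python3 -m jog '[[[0,-0.1,0.005,0,0,0,0.53],[0,-0.1,0.005,0,0,0,0.53],[0,-0.1,0.015,0,0,0,0.53],[0,-0.1,0.015,0,0,0,0.53],[0,-0.097,0.025,0,0,0,0.53],[0,-0.097,0.025,0,0,0,0.53],[0,0,0,0,0,0,0.53],[0,0,0,0,0,0,0.53],[0,0,0,0,0,0,0.53]]]'
python3 - <<'E'
from h import *
im,d=grab('scene','scene7'); im2,d2=grab('top','top7')
cv2.imwrite('pics/c7.png',np.hstack([cv2.resize(im[190:400,230:390],None,fx=2.5,fy=2.5),cv2.resize(im2[130:340,280:440],None,fx=2.5,fy=2.5)])[:,:,::-1])
E
```

```text
time: 17.82
tool_pos: [471.7, -90.9, 260.9]
tcp_rot: [-179.9, 0.1, 11.8]
ft_force: [-0.6, -0.6, 0.1]
finger_gap: 45.5
```

View pics/c7.png

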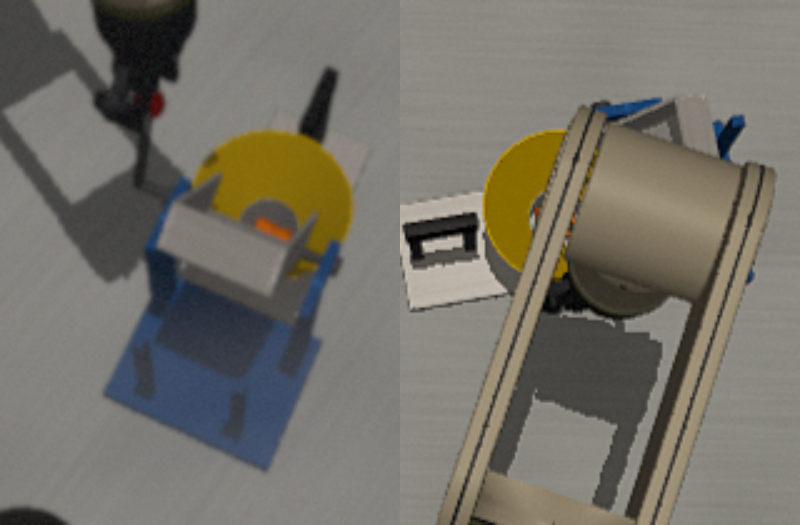

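The tray stands at about 0.9 rad and is empty, with orange pieces only in the throat at (272,228). Now bringing it back.

```bash
python3 -m jog '[[[0,0.17,0,0,0,0,0.53],[0,0.17,0,0,0,0,0.53],[0,0.13,-0.03,0,0,0,0.53],[0,0.13,-0.03,0,0,0,0.53],[0,0.13,-0.02,0,0,0,0.53],[0,0.13,-0.02,0,0,0,0.53],[0,0.13,-0.01,0,0,0,0.53],[0,0.2,0.01,0,0,0,0.53],[0,0.2,0.03,0,0,0,0.53],[0,0.19,0.05,0,0,0,0.53],[0,0.19,0.07,0,0,0,0.53],[0,0.09,0.04,0,0,0,0.53]]]'
python3 -m jog '[[[0,0.09,0.04,0,0,0,0.53],[0,0.06,0.04,0,0,0,0.53],[0,0,0,0,0,0,0.53],[0,0,0,0,0,0,0.53]]]'
```

```text
time: 19.42
tool_pos: [491.0, -183.1, 256.4]
tcp_rot: [-180.0, 0.0, 11.8]
ft_force: [-0.7, 1.5, 0.8]
finger_gap: 45.4
time: 19.92
tool_pos: [492.6, -189.8, 253.0]
tcp_rot: [180.0, -0.0, 11.8]
ft_force: [1.1, 0.1, -0.6]
finger_gap: 45.1
```

```bash
python3 -m jog '[[[0,0.04,0.02,0,0,0,0.53],[0,0.04,0.02,0,0,0,0.53],[0,0,0,0,0,0,0.53],[0,0,0,0,0,0,0.53]]]'; python3 -m jog '[[[0,0.03,0,0,0,0,0.53],[0,0,0,0,0,0,0.53]]]';  python3 -m jog '[[[0,0.02,0,0,0,0,0.53],[0,0,0,0,0,0,0.53]]]'
```

```text
time: 20.42
tool_pos: [493.4, -192.5, 251.2]
tcp_rot: [-179.9, -0.0, 11.8]
ft_force: [-0.5, 6.5, 3.2]
finger_gap: 45.3
time: 20.68
tool_pos: [493.5, -192.8, 251.1]
tcp_rot: [-179.7, 0.0, 11.9]
ft_force: [-3.5, 12.9, 5.5]
finger_gap: 45.5
time: 20.92
tool_pos: [493.5, -192.9, 251.1]
tcp_rot: [-179.7, 0.0, 11.9]
ft_force: [-5.0, 15.8, 5.8]
finger_gap: 45.3
```

The force is rising with no motion, so the tray is on its stop. I'll centre, rise and retreat.

```bash
python3 -m jog '[[[0,-0.08,0,0,0,0,0.53],[0,-0.09,0,0,0,0,0.53],[0,0,0,0,0,0,0.53],[0,0,-0.3,0,0,0,0.53],[0,0,-0.6,0,0,0,0.53],[0,0,-0.8,0,0,0,0.53],[0,0,-0.3,0,0,0,0.53],[-0.5,0.3,0,0,0,0,0.53],[-0.8,0.8,0,0,0,0,0.53],[-0.7,0.9,0,0,0,0,0.53],[0,0.9,0,0,0,0,0.53],[0,0.9,0,0,0,0,0.53]]]'; python3 -m jog '[[[0,0.9,0,0,0,0,0.53],[0,0.7,0,0,0,0,0.53],[0,0,0,0,0,0,0.53],[0,0,0,0,0,0,0.53]]]'
python3 - <<'E'
from h import *
im,d=grab('scene','scene8'); im2,d2=grab('top','top8')
cv2.imwrite('pics/c8.png',np.hstack([cv2.resize(im[190:400,230:390],None,fx=2.5,fy=2.5),cv2.resize(im2[130:340,200:360],None,fx=2.5,fy=2.5)])[:,:,::-1])
E
python3 m.py top8 | grep -e funnel -e knob -e spacers
```

```text
time: 22.42
tool_pos: [432.6, -396.0, 351.1]
tcp_rot: [180.0, -0.0, 11.7]
ft_force: [-0.4, 0.6, 0.4]
finger_gap: 45.2
time: 22.92
tool_pos: [449.4, -472.2, 350.6]
tcp_rot: [-179.9, 0.0, 11.8]
ft_force: [1.1, 0.4, -0.2]
finger_gap: 45.5
top8 funnel (575.973388671875, -60.018280029296875, 74.45641326904297)
top8 knob (array([ 490.5, -183.7,  273.9]), np.float64(281.0341338896028), array([ 492.4, -185.5,  262. ]))
top8 spacers []
```

View pics/c8.png

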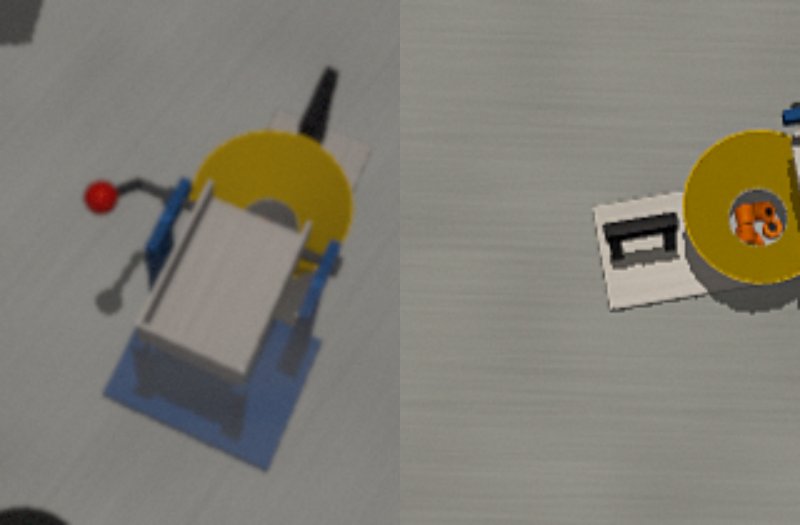

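```bash
python3 - <<'E'
from h import *; from m import hsv
im,d=grab('top','top9')
for cam,tag in(('top','top8'),('scene','scene8')):
    z=np.load(f'pics/{tag}.npz');W=world(cam,z['d']);H=hsv(z['im']);X,Y,Z=np.moveaxis(W,-1,0)
    m=(H[...,0]>3)&(H[...,0]<19)&(H[...,1]>140)&(H[...,2]>60)&(X>380)&(X<900)&(abs(Y)<400)&(z['d']>0)
    n,l,st,ce=cv2.connectedComponentsWithStats(m.astype(np.uint8))
    for i in range(1,n): 
        if st[i,4]>3: print(cam,ce[i].round(),st[i,4],W[l==i].mean(0).round(),Z[l==i].max().round())
a=np.load('pics/top0.npz')['im'].astype(int);b=np.load('pics/top8.npz')['im'].astype(int)
for n,(u,v,r) in dict(ring=(147,245,30),filter=(495,212,40),bottle=(470,298,18)).items():
    print(n,np.abs(a-b)[v-r:v+r,u-r:u+r].max(-1).__gt__(40).sum())
cv2.imwrite('pics/c9.png',cv2.resize(im[195:240,275:345],None,fx=9,fy=9,interpolation=cv2.INTER_CUBIC)[:,:,::-1])
E
```

```text
top [342. 218.] 217 [579. -60.  47.] 86.0
ring 0
filter 0
bottle 412
```

View pics/c9.png

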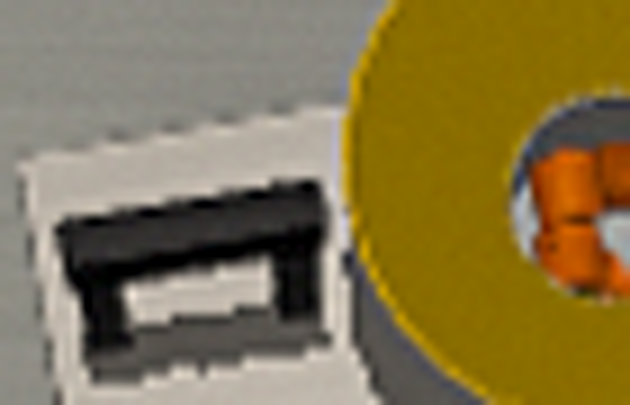

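The crop caught only the tube's edge. One more look at the tube itself, plus a bottle check in the scene view.

```bash
python3 - <<'E'
from h import *
im=np.load('pics/top9.npz')['im']; s=np.load('pics/scene8.npz')['im']; s0=np.load('pics/scene0.npz')['im']
f=lambda a:cv2.resize(a,(400,400),interpolation=cv2.INTER_CUBIC)
print('bottle scene diff',(np.abs(s.astype(int)-s0)[320:362,165:208].max(-1)>40).sum())
cv2.imwrite('pics/c10.png',np.hstack([f(im[196:240,320:364]),f(s[310:370,160:220])])[:,:,::-1])
z=np.load('pics/top9.npz');W=world('top',z['d']);print(np.round(W[208:230:3,332:354:3,2]))
E
```

```text
bottle scene diff 163
[[ 98.  87.  67.  57.  58.  66.  88.  87.]
 [ 94.  49.  26.  23.  45.  48.  65.  85.]
 [ 68.  54.  57.  49.  53.  47.  34.  70.]
 [ 14.  53.  59.  51.  49.  48.   8.  54.]
 [ 90.  50.  51.  49.  17.  35.  34.  42.]
 [ 88.  51.  49.  49.  17.  36.  32.  86.]
 [101.  89.  52.  54.  35.  17.  89.  98.]
 [105.  94.  94.  86.  90.  91. 102. 104.]]
```

View pics/c10.png

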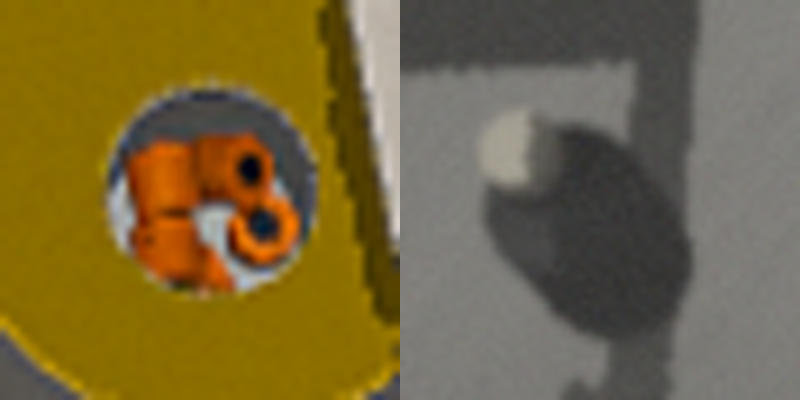

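```bash
python3 -c "
from bench import job,telemetry
print(telemetry.sense()['time']); print(job.hand_in())"
```

```text
23.075
the job is handed in; nothing more can be done
None
```

I dragged the carrier by its handle up to the blue stand, tipped the tray with its lever, returned it to its level stop and handed in at 23.1 s. All six spacers left the tray, but I could only see five of them in the tube.

- **Carrier:** The funnel axis measured about 50 mm in front of the hinge and within about 1 mm sideways. It was square to the stand to about 0.3° and about 3 mm from the foot by calculation. I did not see that gap directly. The scene camera put the funnel 3–4 mm off, but the tray partly hid it there, so I went by the top camera and the arm position.
- **Tray:** It was tipped to about 0.9 rad, then pushed back until the force rose to about 16 N with no more movement. The knob then measured within 1 mm of its starting position.
- **Spacers:** Five are clearly visible in the tube, stacked in at least two layers. The sixth is most likely underneath. No orange showed on the tray, in the visible part of the funnel or on the bench. The part of the funnel under the lip could not be seen.
- **Bystanders:** The ring and filter showed no image change. The bottle check did show changed pixels. In the close view the bottle was standing with the arm's shadow across it, and I judged it unmoved by eye.

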